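Feel a reed panel home in the gluing jig and put the heavy press canister on it

ROBOT

A 6-joint arm with a two-finger parallel gripper is mounted at the origin on the work surface. World frame = base frame: x ahead of the robot, y to its left, z up, the work surface at z = 0. Lengths are in m, angles in rad, forces in N, time in s.
With the tool pointing down it reaches from about 0.3 to 0.75 m from the base axis. Payload 8.5 kg.
Tool frame: the origin (TCP) lies midway between the tips of the shut fingers; the grasp point (between the pads) lies 19 mm behind it; y points along the fingers, x is the direction in which the jaws open and shut, and the axes are right-handed (so a half turn about y gives the same grasp; the last joint's range is limited). The gripper opens to 85 mm and grips with 20 to 120 N. Pads are 22 mm wide; open, the fingers measure 114 mm over their backs; the gripper's body (76 mm by 85 mm) begins 54 mm behind the grasp point. The pads swing forward as they close: fully open they stand 13 mm farther back than shut.
Start: joints at [-1.392, 0.381, 1.297, -0, 1.464, -0.215], TCP at [0.211, -0.508, 0.231] pointing down, gripper open.
Joint ranges: [-3.11, 3.11], [-0.89, 2.33], [0.22, 2.48], [-1.42, 4.56], [0.17, 2.85], [-2.88, 2.88]. Speed limits (rad/s): [2.39, 2.39, 3.14, 3.14, 3.14, 3.14].

INTERFACE

Orientations are given as a unit quaternion [w, x, y, z].
In Python, from plant import env gives the robot as it stands. The module is installed in compiled form; this text tells all that it offers. Calls block until the motion is done:
- env.move_ptp(position, orientation): joint-space move of the TCP to a pose.
- env.movel(position, rot=None, vel=0.15, force_limit=None): straight line of the TCP; rot=None keeps the orientation; vel is the mean speed in m/s. With force_limit (N) it stops when the force on the tool has changed by that much, and returns True; else False.
- env.movej(angles): joint-space move.
- env.gripper_open() and env.grasp(f_grip=None): open the fingers fully, or close them until they stop; f_grip is the grip in N (None keeps the last).
- env.pause(seconds).
- env.inverse_kinematics(position, orientation): joint angles nearest the present ones, or None.
- env.read_camera(name): name is "scene" or "side" or "wrist"; returns the picture (384x512x3 uint8, red, green, blue); there is no depth.
- env.camera_model(name): a dict with "fovy" (degrees; the focal length in pixels is half the picture's height over the tangent of half this angle, whatever the lens; pixels are square), "cx", "cy" (the principal point, pixels), "k1" (the pictures are not rectified: a ray, as slopes to the right and down, at radius r is drawn at 1 + k1 r^2 times it, then the intrinsics apply), "R" (3x3) and "t" (3): a world point X has camera coordinates R X + t. Camera axes: x right, y down, z forward; pixel columns grow to the right and rows downward; lengths in m; the calibration is good to about 2 mm. A picture is of the moment at which its call begins: read the wrist's pose just before it. camera_model takes no time and is no camera call; for the wrist camera it gives the pose at the moment of the call.
A pose or a line that the arm cannot do raises env.PlanningError and nothing moves.
- env.close_job(): hands the job in, once; it reports no verdict.
Trained networks look in the newest picture that a camera, given by its name, has taken for a name from the list of things; names that differ only in an ending like _2 or _b are one class to them, and where a whole thing is asked for, a point or a joint stands for the part that bears it (a point fixed in the world has none). Each returns a list of dicts, best first, with "confidence" (0 to 1); they miss things now and then, are a little off and sometimes report something else, mostly with a low value. They report only what shows in the picture. A call takes as long as a camera call. They do not tell look-alikes from the thing itself.
- env.trace(query, camera): "pixels" (384x512 bool, what is visible of it).
- env.mark_of(query, camera): "xyz" ([x, y, z] in m, in world coordinates, good to about 4 mm: a listed point, or the origin of a listed thing).
Readings, each from a call of its own:
- env.current_time(): time.
- env.current_joints(): joint angles.
- env.current_joint_velocities(): joint speeds.
- env.current_tau(): joint torques, N m.
- env.current_eef_pos(): TCP position.
- env.current_ee_rot(): TCP orientation.
- env.current_ft_force(): force on the tool from outside, world axes, zero at the start.
- env.current_torque(): the same for the moment, N m.
- env.current_opening(): opening from 0.0 (shut) to 1.0 (fully open).
Only numpy, scipy, OpenCV 4.12 (cv2) and the standard library are available. Lean on these libraries where they do the work, as an engineer would, in place of code of your own. Each camera call takes 0.05 s, during which the arm holds its last target.

TASK

Slide the framed reed panel along the gluing jig, under the green hood, until you feel it come up against the hidden sprung stop; press lightly into the spring, do not ram it, and let go with the panel still resting against the stop. Then find the one heavy canister among the three that look alike and set it down gently, upright, wholly on the uncovered part of the panel. Leave the two light canisters standing on the bench, and the jar, brush and slate where they are.

Things in the scene. Friction and masses are not known exactly. Their poses are not given: they have to be found in the camera images.
- jig: gluing jig fixed to the bench: plywood bed 8 mm thick between two wooden side rails (inner faces 156 mm apart, tops 24 mm above the bench). Origin: on the bench under the middle of the hood's mouth; +x is the direction the panel is pushed, z up. The bed runs from x = -225 to +90 mm.
- stop_hood: green hood on the jig's far end, 90 mm long, 202 wide, top 37, roof underside 31 mm above the bench, yellow line at its mouth; origin and axes as the jig (mouth at x = 0). Inside, hidden, on the centre line: a sprung stop. The panel's front edge meets it 10 to 50 mm past the mouth, each time elsewhere; it then gives 15 mm at 0.55 N per mm (8 N), then is solid. At most 25 N on it.
- panel: woven reed panel in a dark wood frame, 180 (x) x 150 (y) x 18 mm, flat top, 0.35 kg, loose on the jig's bed between the rails, axes along the jig's. Origin: centre of underside; near edge at x = -90 mm; top 26 mm above the bench. Starts outside the hood. Sliding it takes about 1 to 3 N; that friction holds it against the spring when let go.
- tin_a: blue closed press canister on the bench, 62 mm diameter, 70 mm tall to its flat lid; on it a round black knob, 25 mm diameter, top at 104 mm. Origin: centre of underside, z up. One of three that look alike: one (changes, cannot be seen, only felt on lifting) has an iron core and weighs 0.63 to 0.74 kg, the other two a plastic core, 0.24 to 0.31 kg.
- tin_b: blue closed press canister on the bench, 62 mm diameter, 70 mm tall to its flat lid; on it a round black knob, 25 mm diameter, top at 104 mm. Origin: centre of underside, z up. One of three that look alike: one (changes, cannot be seen, only felt on lifting) has an iron core and weighs 0.63 to 0.74 kg, the other two a plastic core, 0.24 to 0.31 kg.
- tin_c: blue closed press canister on the bench, 62 mm diameter, 70 mm tall to its flat lid; on it a round black knob, 25 mm diameter, top at 104 mm. Origin: centre of underside, z up. One of three that look alike: one (changes, cannot be seen, only felt on lifting) has an iron core and weighs 0.63 to 0.74 kg, the other two a plastic core, 0.24 to 0.31 kg.
- jar: glass jar with a grey cap, 74 mm diameter, 95 mm tall, not part of the job: leave alone. Origin: centre of the underside
- brush: flat paste brush with a wooden handle, 200 mm long, 20 mm high, lying on the bench, not part of the job: leave alone. Origin: its middle, handle along its x
- slate: dark slate slab 140 x 100 x 12 mm, not part of the job: leave alone. Origin: centre of the underside
There are look-alikes about, which are no part of the job. There is more than one size of the panel; the one meant has the size given above.

How it is judged:
On the way, in this order (a step that is already met when the one before it is completed fails the run):
1. the panel is pushed up against the hidden sprung stop, with no canister on it (contact force between panel and stop_hood above 0.3 N and contact force between each of tin_a, tin_b, tin_c and panel below 0.1 N), for 0.3 s.
2. the heavy canister stands on the panel, the light ones on the bench ((((contact force between tin_a and panel above 4.3 N and x of tin_a in the frame of panel between -0.065 and 0.06 m and y of tin_a in the frame of panel between -0.05 and 0.05 m and angle between tin_a's own z axis and vertical below 0.1 rad and linear speed of tin_a below 0.02 m/s) and (height (world z) of tin_b below 0.006 m and angle between tin_b's own z axis and vertical below 0.1 rad and contact force between tin_b and panel below 0.1 N) and (height (world z) of tin_c below 0.006 m and angle between tin_c's own z axis and vertical below 0.1 rad and contact force between tin_c and panel below 0.1 N)) or ((contact force between tin_b and panel above 4.3 N and x of tin_b in the frame of panel between -0.065 and 0.06 m and y of tin_b in the frame of panel between -0.05 and 0.05 m and angle between tin_b's own z axis and vertical below 0.1 rad and linear speed of tin_b below 0.02 m/s) and (height (world z) of tin_a below 0.006 m and angle between tin_a's own z axis and vertical below 0.1 rad and contact force between tin_a and panel below 0.1 N) and (height (world z) of tin_c below 0.006 m and angle between tin_c's own z axis and vertical below 0.1 rad and contact force between tin_c and panel below 0.1 N)) or ((contact force between tin_c and panel above 4.3 N and x of tin_c in the frame of panel between -0.065 and 0.06 m and y of tin_c in the frame of panel between -0.05 and 0.05 m and angle between tin_c's own z axis and vertical below 0.1 rad and linear speed of tin_c below 0.02 m/s) and (height (world z) of tin_a below 0.006 m and angle between tin_a's own z axis and vertical below 0.1 rad and contact force between tin_a and panel below 0.1 N) and (height (world z) of tin_b below 0.006 m and angle between tin_b's own z axis and vertical below 0.1 rad and contact force between tin_b and panel below 0.1 N)))), for 0.3 s.
At the end, for the whole second after the job is handed in: Panel still bears on the sprung stop (over 0.3 N). Heavy canister at rest, upright (0.1 rad), its full weight (over 4.3 N) on the panel, centre within 50 mm of its long centre line and from 65 mm behind to 60 mm ahead of its middle. Both light ones upright on the bench (contact force between panel and stop_hood above 0.3 N and (((contact force between tin_a and panel above 4.3 N and x of tin_a in the frame of panel between -0.065 and 0.06 m and y of tin_a in the frame of panel between -0.05 and 0.05 m and angle between tin_a's own z axis and vertical below 0.1 rad and linear speed of tin_a below 0.02 m/s) and (height (world z) of tin_b below 0.006 m and angle between tin_b's own z axis and vertical below 0.1 rad and contact force between tin_b and panel below 0.1 N) and (height (world z) of tin_c below 0.006 m and angle between tin_c's own z axis and vertical below 0.1 rad and contact force between tin_c and panel below 0.1 N)) or ((contact force between tin_b and panel above 4.3 N and x of tin_b in the frame of panel between -0.065 and 0.06 m and y of tin_b in the frame of panel between -0.05 and 0.05 m and angle between tin_b's own z axis and vertical below 0.1 rad and linear speed of tin_b below 0.02 m/s) and (height (world z) of tin_a below 0.006 m and angle between tin_a's own z axis and vertical below 0.1 rad and contact force between tin_a and panel below 0.1 N) and (height (world z) of tin_c below 0.006 m and angle between tin_c's own z axis and vertical below 0.1 rad and contact force between tin_c and panel below 0.1 N)) or ((contact force between tin_c and panel above 4.3 N and x of tin_c in the frame of panel between -0.065 and 0.06 m and y of tin_c in the frame of panel between -0.05 and 0.05 m and angle between tin_c's own z axis and vertical below 0.1 rad and linear speed of tin_c below 0.02 m/s) and (height (world z) of tin_a below 0.006 m and angle between tin_a's own z axis and vertical below 0.1 rad and contact force between tin_a and panel below 0.1 N) and (height (world z) of tin_b below 0.006 m and angle between tin_b's own z axis and vertical below 0.1 rad and contact force between tin_b and panel below 0.1 N))) and linear speed of panel below 0.02 m/s); the robot touches nothing.
It fails at once if the panel is rammed into the stop with more than 25 N (contact force between panel and stop_hood above 25 N).
It fails at once if a canister is dropped or banged on the panel (over 45 N) (contact force between any of tin_a, tin_b, tin_c and panel above 45 N).
It fails at once if jar, brush or slate is shifted by more than 30 mm, or the jar tipped (distance of any of jar, brush, slate from where it was at the start of the episode above 0.03 m or angle between jar's own z axis and vertical above 0.4 rad).
It also fails if it takes over 72 s, if anything falls off the work surface, if the arm or the gripper's body presses on something with over 40 N, if the wrist force passes 120 N, or if a joint passes its speed limit or range.

## Working session

There is one attempt and no reset: what is moved stays moved. The work goes in short steps, each a Python script; the robot and the scene stay as the last script left them, time stands still between calls to the robot, and variables do not carry over. Pictures are saved under pics/ and viewed, and the job is handed in when it is done.

```bash
mkdir -p pics; cat > h.py <<'E'
from plant import env
import numpy as np, cv2
def snap(c,n):
    im=env.read_camera(c); cv2.imwrite(f'pics/{n}.png',cv2.cvtColor(im,cv2.COLOR_RGB2BGR)); return im
def proj(m,X,shape=(384,512)):
    X=np.asarray(X,float); f=shape[0]/2/np.tan(np.radians(m['fovy'])/2)
    c=np.array(m['R'])@X+np.array(m['t']); s=c[:2]/c[2]; s=s*(1+m['k1']*(s@s))
    return np.array([m['cx'],m['cy']])+f*s
def unproj(m,uv,z):
    f=384/2/np.tan(np.radians(m['fovy'])/2)
    d=(np.asarray(uv,float)-[m['cx'],m['cy']])/f; s=d.copy()
    for _ in range(20): s=d/(1+m['k1']*(s@s))
    R=np.array(m['R']);t=np.array(m['t']); o=-R.T@t; r=R.T@np.append(s,1)
    return o+r*(z-o[2])/r[2]
E
python3 - <<'E'
from h import *
np.set_printoptions(precision=4,suppress=True)
for c in ['scene','side','wrist']:
    snap(c,c+'0')
    for q in ['jig','stop_hood','panel','tin_a','jar','brush','slate']:
        print(c,q,[(np.round(d['xyz'],3).tolist(),round(d['confidence'],2)) for d in env.mark_of(q,c)])
print(env.current_ee_rot(),env.current_ft_force(),env.current_time(),env.current_opening())
E
python3 -c "
import cv2,numpy as np
" 
```

```text
scene jig [([0.674, -0.114, -0.001], 0.88)]
scene stop_hood [([0.677, -0.114, -0.0], 0.56)]
scene panel [([0.466, -0.356, 0.0], 0.75), ([0.574, -0.117, 0.012], 0.72), ([0.328, -0.155, -0.003], 0.62), ([0.656, -0.466, 0.001], 0.59)]
scene tin_a [([0.446, 0.302, 0.002], 0.77), ([0.493, 0.165, 0.003], 0.65), ([0.521, 0.391, -0.002], 0.59)]
scene jar [([0.7, 0.148, 0.001], 0.89)]
scene brush [([0.691, 0.373, -0.002], 0.69)]
scene slate [([0.655, -0.467, 0.0], 0.74)]
side jig []
side stop_hood [([0.673, -0.115, -0.0], 0.76)]
side panel [([0.321, -0.156, 0.001], 0.87), ([0.581, -0.117, 0.01], 0.68)]
side tin_a [([0.446, 0.303, 0.002], 0.85), ([0.494, 0.164, -0.003], 0.57)]
side jar [([0.695, 0.147, -0.006], 0.76)]
side brush [([0.69, 0.375, 0.003], 0.86)]
side slate [([0.449, 0.302, 0.002], 0.73), ([0.654, -0.464, -0.001], 0.58)]
wrist jig []
wrist stop_hood []
wrist panel []
wrist tin_a []
wrist jar []
wrist brush []
wrist slate []
[ 0.5881 -0.5881  0.3925 -0.3925] [-0.3858 -0.1715  0.753 ] 1.2 0.998206084043544
```

View pics/scene0.png

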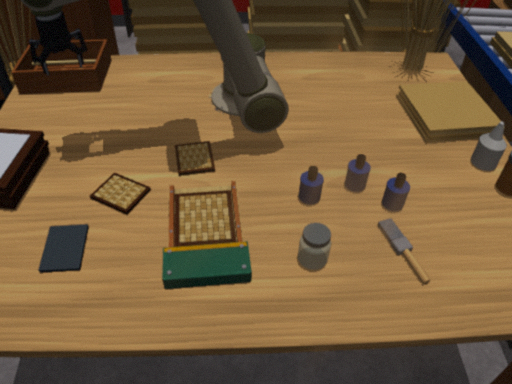

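View pics/side0.png

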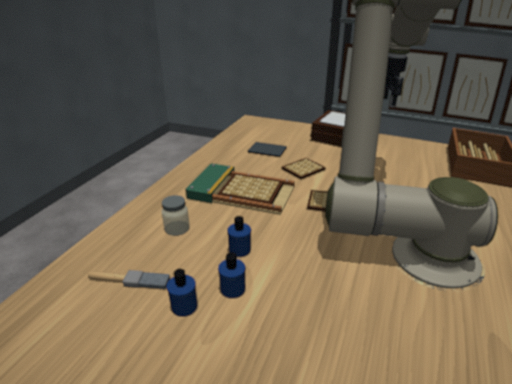

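View pics/wrist0.png

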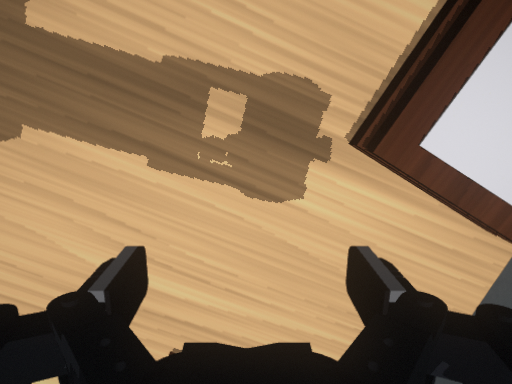

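```bash
python3 - <<'E'
from h import *
im=cv2.imread('pics/scene0.png'); c=im[165:295,140:270]; cv2.imwrite('pics/crop0.png',cv2.resize(c,None,fx=4.5,fy=4.5,interpolation=cv2.INTER_CUBIC))
fs=[]
for i in range(20): fs.append(env.current_ft_force()); env.pause(0.01)
print(np.mean(fs,0),np.std(fs,0))
E
```

```text
[-0.16793478 -0.08522038 -0.18188011] [0.47449968 0.4844204  0.43877317]
```

View pics/crop0.png

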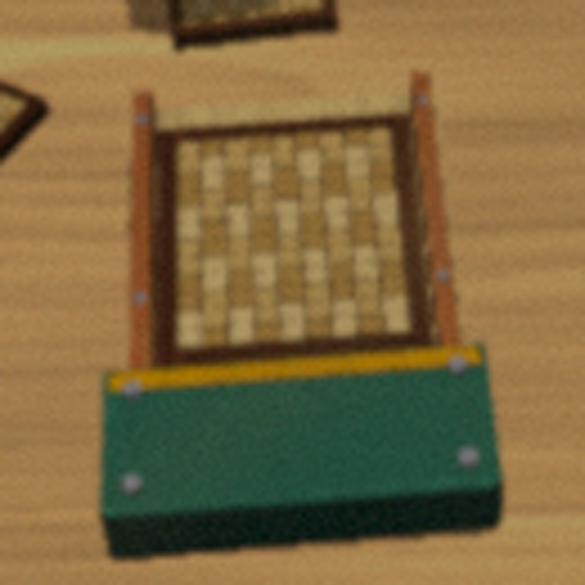

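```bash
python3 - <<'E'
from h import *
m=env.camera_model('scene')
for n,p,z in [('mouthL',(105,373),.037),('mouthR',(483,346),.037),('farL',(105,515),.037),('farR',(500,487),.037),('panL',(155,130),.026),('panR',(408,118),.026),('railL',(143,93),.024),('railR',(420,73),.024)]:
    print(n,np.round(unproj(m,np.array(p)/4.5+[140-.4,165-.4],z),4))
E
```

```text
mouthL [ 0.6842 -0.2095  0.037 ]
mouthR [ 0.6721 -0.0103  0.037 ]
farL [ 0.7739 -0.2019  0.037 ]
farR [ 0.763  -0.0051  0.037 ]
panL [ 0.4936 -0.198   0.026 ]
panR [ 0.4884 -0.0481  0.026 ]
railL [ 0.4598 -0.208   0.024 ]
railR [ 0.4477 -0.0404  0.024 ]
```

```bash
cat >> h.py <<'E'
from scipy.spatial.transform import Rotation as Rn
O=np.array([0.677,-0.111,0]); TH=0.061
def J(x,y,z): return O+np.array([np.cos(TH)*x-np.sin(TH)*y,np.sin(TH)*x+np.cos(TH)*y,z])
def quat(a): # jaw dir at world angle a, tool down
    x=np.array([np.cos(a),np.sin(a),0]); y=np.array([0,0,-1.]); z=np.cross(x,y)
    q=Rn.from_matrix(np.c_[x,y,z]).as_quat(); return np.array([q[3],q[0],q[1],q[2]])
def ft(n=15):
    fs=[]
    for i in range(n): fs.append(env.current_ft_force()); env.pause(0.01)
    return np.mean(fs,0)
E
python3 - <<'E'
from h import *
np.set_printoptions(precision=4,suppress=True)
print(Rn.from_quat(np.roll(env.current_ee_rot(),-1)).as_matrix())
for a in [TH+np.pi/2,TH-np.pi/2]: print(env.inverse_kinematics(J(-.235,0,.12),quat(a)),env.inverse_kinematics(J(-.235,0,.015),quat(a)))
a=TH+np.pi/2
qs=[(abs(env.inverse_kinematics(J(-.235,0,.12),quat(a))[5]),a) for a in [TH+np.pi/2,TH-np.pi/2]]
a=min(qs)[1]
env.grasp(20)
env.move_ptp(J(-.235,0,.12),quat(a))
print(env.movel(J(-.235,0,.016),vel=.1,force_limit=8),env.current_eef_pos(),env.current_opening(),ft(),env.current_time())
snap('scene','scene1'); snap('wrist','wrist1')
E
```

```text
[[ 0.3837 -0.0001  0.9235]
 [-0.9235  0.      0.3837]
 [-0.0001 -1.     -0.    ]]
[-0.5344  0.3507  1.714  -0.      1.0769 -2.1662] [-0.5344  0.528   1.832  -0.      0.7816 -2.1662]
[-0.5344  0.3507  1.714  -0.      1.0769  0.9754] [-0.5344  0.528   1.832  -0.      0.7816  0.9754]
False [ 0.4427 -0.1255  0.0164] -0.0012765380260365696 [-0.0997 -0.0168 -0.186 ] 5.1333
```

```bash
python3 - <<'E'
import cv2
im=cv2.imread('pics/scene1.png'); c=im[100:290,110:290]; cv2.imwrite('pics/crop1.png',cv2.resize(c,None,fx=3.1,fy=3.1,interpolation=cv2.INTER_CUBIC))
E
```

```text
(no output)
```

View pics/crop1.png

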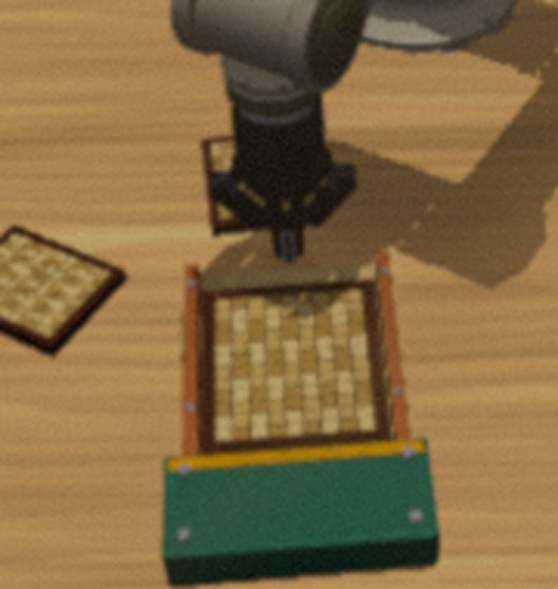

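View pics/wrist1.png

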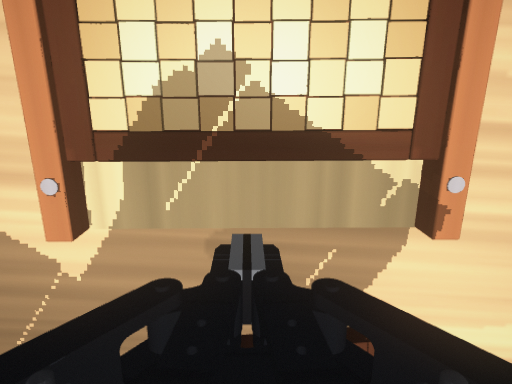

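The wrist picture shows the shut fingertips (col 247) centred between the rails (cols 60 and 453, row 240). They are square to the panel's near edge (row 160). I'll push now.

```bash
python3 - <<'E'
from h import *
np.set_printoptions(precision=4,suppress=True)
c,s=np.cos(TH),np.sin(TH)
def jx(): 
    d=env.current_eef_pos()-O; return d[0]*c+d[1]*s
f0=ft()
r=env.movel(J(-.175,0,.016),vel=.03,force_limit=6)
print(r,jx(),ft()-f0)
if not r:
    x=-.175
    while x<-.10:
        x+=.005
        r=env.movel(J(x,0,.016),vel=.02,force_limit=5)
        f=ft(12)-f0; fx=-(f[0]*c+f[1]*s)
        print(r,round(jx(),4),round(fx,2),f)
        if r or fx>4.5: break
print(env.current_time()); snap('wrist','wrist2'); snap('scene','scene2')
E
```

```text
True -0.19677565563906763 [-0.2064 -0.0722  0.0625]
6.7333
```

```bash
python3 - <<'E'
from h import *
np.set_printoptions(precision=3,suppress=True)
c,s=np.cos(TH),np.sin(TH)
def jx(): 
    d=env.current_eef_pos()-O; return d[0]*c+d[1]*s
x=-.197
while x<-.11:
        x+=.004
        r=env.movel(J(x,0,.016),vel=.015,force_limit=8)
        f=ft(8); fx=-(f[0]*c+f[1]*s)
        print(r,round(jx(),4),round(fx,2),f)
        if r or fx>4.5: break
print(env.current_time()); snap('wrist','wrist2'); snap('scene','scene2')
E
```

```text
False -0.1929 0.3 [-0.288 -0.167  0.083]
False -0.1888 0.68 [-0.705  0.4    0.502]
False -0.1847 0.49 [-0.521  0.537  0.143]
False -0.1807 0.74 [-0.776  0.611  0.095]
False -0.1767 0.67 [-0.678  0.088  0.231]
False -0.1727 0.7 [-0.734  0.585  0.098]
False -0.1687 0.47 [-0.493  0.29   0.067]
False -0.1647 0.47 [-0.496  0.427 -0.115]
False -0.1607 0.8 [-0.816  0.226  0.056]
False -0.157 3.4 [-3.395 -0.156  2.141]
False -0.1536 6.82 [-6.796 -0.677  4.178]
12.1917
```

View pics/wrist2.png

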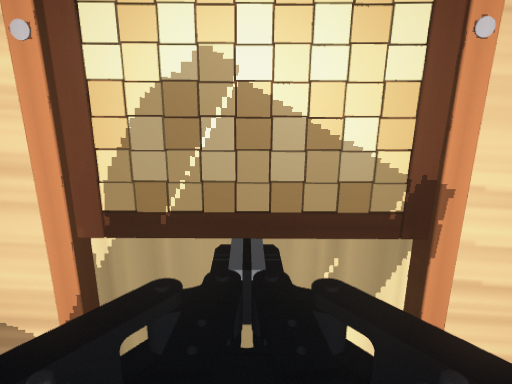

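```bash
python3 - <<'E'
from h import *
np.set_printoptions(precision=3,suppress=True)
c,s=np.cos(TH),np.sin(TH)
im=cv2.imread('pics/scene2.png'); c2=im[100:290,110:290]; cv2.imwrite('pics/crop2.png',cv2.resize(c2,None,fx=3.1,fy=3.1,interpolation=cv2.INTER_CUBIC))
def jx(): 
    d=env.current_eef_pos()-O; return d[0]*c+d[1]*s
f=ft(15); print(jx(),f, env.current_eef_pos())
E
```

```text
-0.15365194439262325 [-6.675 -0.344  4.214] [ 0.524 -0.12   0.016]
```

View pics/crop2.png

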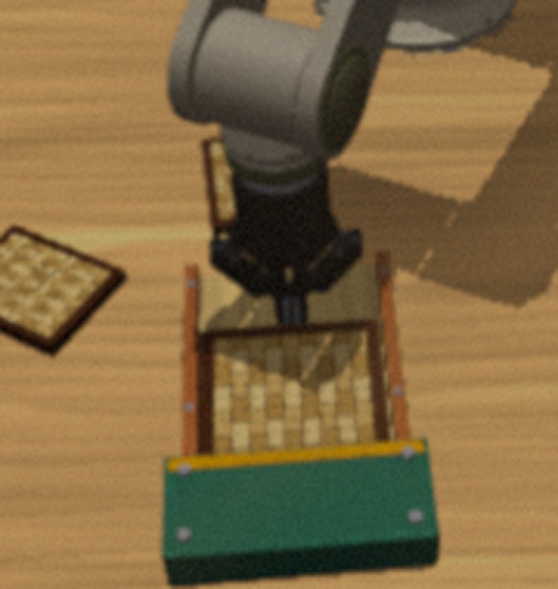

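```bash
python3 - <<'E'
from h import *
np.set_printoptions(precision=3,suppress=True)
c,s=np.cos(TH),np.sin(TH)
def jx(): 
    d=env.current_eef_pos()-O; return d[0]*c+d[1]*s
x=-.1536
for dx in (.0015,.0015,.0015,.0015,.003,.004):
    x-=dx
    env.movel(J(x,0,.016),vel=.008)
    f=ft(6); print(round(jx(),4),f)
snap('wrist','wrist3'); print(env.current_time())
E
```

```text
-0.1547 [0.003 0.085 0.157]
-0.1566 [-0.218  0.362 -0.193]
-0.1581 [ 0.041  0.111 -0.027]
-0.1596 [ 0.299  0.045 -0.08 ]
-0.1626 [-0.18   0.295 -0.182]
-0.1666 [-0.184  0.059 -0.104]
15.35
```

View pics/wrist3.png

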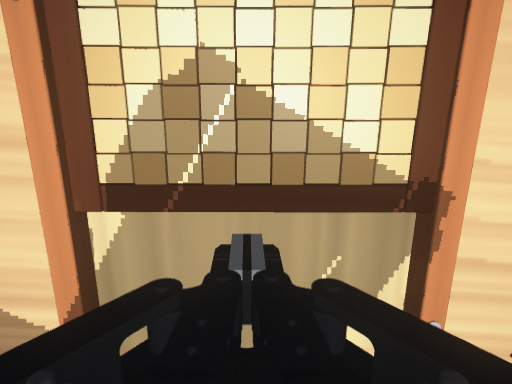

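```bash
python3 - <<'E'
from h import *
m=env.camera_model('wrist'); c,s=np.cos(TH),np.sin(TH)
def jj(p): d=p-O; return round(d[0]*c+d[1]*s,4),round(-d[0]*s+d[1]*c,4)
for uv in [(76,211),(250,211),(435,211)]: print(jj(unproj(m,uv,.026)))
m2=dict(m); d=J(-.1537,0,0)-J(-.1666,0,0); m2['t']=np.array(m['t'])-np.array(m['R'])@d
for uv in [(76,238),(250,238),(430,238)]: print(jj(unproj(m2,uv,.026)))
d=J(-.235,0,0)-J(-.1666,0,0); m2['t']=np.array(m['t'])-np.array(m['R'])@d
for uv in [(66,160),(250,160),(435,159)]: print(jj(unproj(m2,uv,.026)))
for uv in [(60,240),(453,240)]: print(jj(unproj(m2,uv,.024)))
E
```

```text
(np.float64(-0.1419), np.float64(0.0714))
(np.float64(-0.1419), np.float64(-0.0009))
(np.float64(-0.1418), np.float64(-0.0775))
(np.float64(-0.1411), np.float64(0.073))
(np.float64(-0.1411), np.float64(-0.001))
(np.float64(-0.1409), np.float64(-0.0772))
(np.float64(-0.189), np.float64(0.0724))
(np.float64(-0.1888), np.float64(-0.0009))
(np.float64(-0.1885), np.float64(-0.0742))
(np.float64(-0.2242), np.float64(0.081))
(np.float64(-0.2239), np.float64(-0.0882))
```

```bash
python3 - <<'E'
from h import *
np.set_printoptions(precision=4,suppress=True)
a=TH-np.pi/2
p=env.current_eef_pos(); p[2]=.15
env.movel(p,vel=.2)
env.gripper_open()
for z in (.30,.26,.22):
    if env.inverse_kinematics([.44,.26,z],quat(a)) is not None: env.move_ptp([.44,.26,z],quat(a)); break
print(z,env.current_time()); snap('wrist','wrist4')
for q in ['tin_a']: print([(np.round(d['xyz'],4).tolist(),round(d['confidence'],2)) for d in env.mark_of(q,'wrist')])
snap('side','side4'); print([(np.round(d['xyz'],4).tolist(),round(d['confidence'],2)) for d in env.mark_of('tin_a','side')])
E
```

```text
0.3 18.4833
[([0.5268, 0.3903, 0.0034], 0.83), ([0.4455, 0.2986, 0.0031], 0.72), ([0.4938, 0.1593, 0.0004], 0.7)]
[([0.4477, 0.3016, 0.0027], 0.9), ([0.49, 0.1625, -0.0047], 0.83), ([0.5221, 0.3885, 0.0018], 0.68)]
```

View pics/wrist4.png

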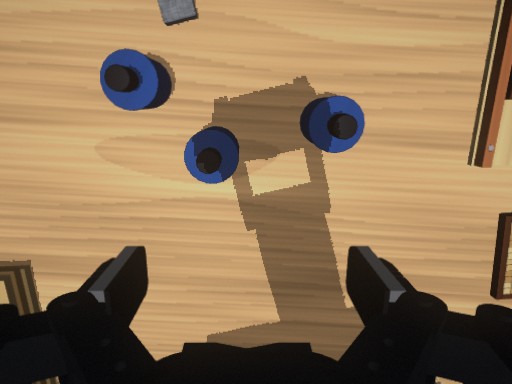

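Three canisters stand upright, with knob tops at about (118,78), (208,160) and (343,126). I'll work out the knob positions from the pixels at z=0.104.

```bash
cat >> h.py <<'E'
TINS={}
E
python3 - <<'E'
from h import *
np.set_printoptions(precision=4,suppress=True)
m=env.camera_model('wrist')
im=cv2.imread('pics/wrist4.png').astype(int)
mask=(im.max(2)<45).astype(np.uint8); mask[235:]=0
n,l,st,ce=cv2.connectedComponentsWithStats(mask)
for i in range(1,n):
    if st[i,4]>150: print(st[i],ce[i],unproj(m,ce[i],.104),unproj(m,ce[i],.09))
for uv in [(118,78),(208,160),(343,126)]: print(unproj(m,uv,.104))
E
```

```text
[145  59  26  49 503] [160.8509  85.7873] [0.5194 0.3475 0.104 ] [0.5199 0.351  0.09  ]
[105  65  34  27 477] [121.3417  78.3103] [0.5238 0.3851 0.104 ] [0.5244 0.3901 0.09  ]
[300  98  26  45 339] [307.9381 117.4012] [0.4985 0.2029 0.104 ] [0.4981 0.2004 0.09  ]
[327 114  30  25 326] [338.6472 125.6933] [0.4922 0.1716 0.104 ] [0.4916 0.1678 0.09  ]
[196 147  26  27 449] [209.6615 159.1893] [0.4511 0.2986 0.104 ] [0.4488 0.3    0.09  ]
[0.5239 0.3882 0.104 ]
[0.4502 0.3002 0.104 ]
[0.4922 0.1673 0.104 ]
```

```bash
cat >> h.py <<'E'
TINS={'A':(.448,.301),'B':(.492,.165),'C':(.523,.389)}
A0=TH-np.pi/2
def weigh(k):
    x,y=TINS[k]
    env.move_ptp([x,y,.15],quat(A0)); print(k,'t',round(env.current_time(),2))
    hit=env.movel([x,y,.079],vel=.08,force_limit=8); 
    print('down',hit,env.current_eef_pos())
    if hit: return None
    env.grasp(60); print('open',env.current_opening())
    env.pause(.1); f1=ft(10)
    p=env.current_eef_pos(); q=p.copy(); q[2]=p[2]+.015
    env.movel([x,y,.094],vel=.05); env.pause(.2)
    f2=ft(15); w=-f2[2]; print('before',f1,'lifted',f2)
    return w
E
python3 - <<'E'
from h import *
np.set_printoptions(precision=3,suppress=True)
w=weigh('A'); print(w); snap('wrist','wrist5'); snap('side','side5')
E
```

```text
A t 19.35
down False [0.448 0.301 0.08 ]
open 0.27161668612188167
before [-0.193 -3.032  4.902] lifted [ 0.047 -0.206 -2.99 ]
2.9901097407142867
```

View pics/wrist5.png

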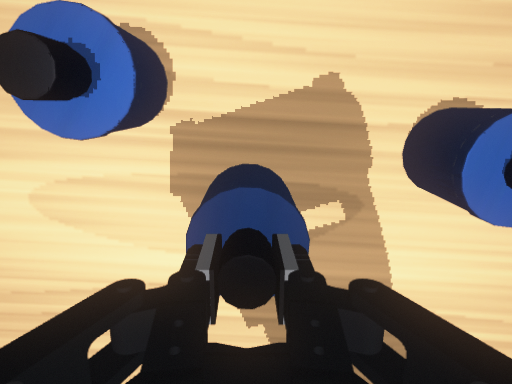

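View pics/side5.png

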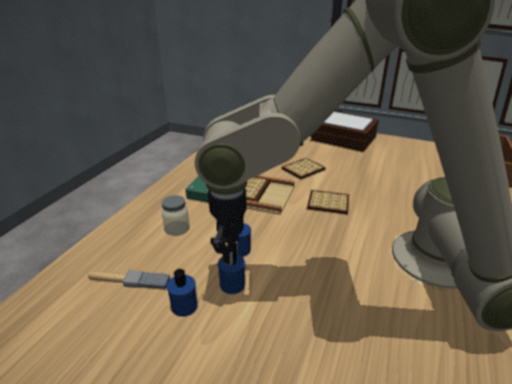

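Canister A is gripped well on its knob and weighs about 3.0 N, so it is light. I'll put it back and weigh B.

```bash
cat >> h.py <<'E'
def putback(k):
    x,y=TINS[k]
    print('put',env.movel([x,y,.079],vel=.04,force_limit=7),env.current_eef_pos(),ft(5))
    env.gripper_open()
    env.movel([x,y,.15],vel=.15)
E
python3 - <<'E'
from h import *
np.set_printoptions(precision=3,suppress=True)
putback('A'); w=weigh('B'); print(w,env.current_time()); snap('wrist','wrist6'); snap('side','side6')
E
```

```text
put True [0.448 0.301 0.079] [-0.667 -1.149  5.571]
B t 24.35
down False [0.492 0.165 0.079]
open 0.2703814962444921
before [-0.506 -3.535  5.508] lifted [ 0.1    0.25  -7.089]
7.088693095093425 26.95
```

View pics/side6.png

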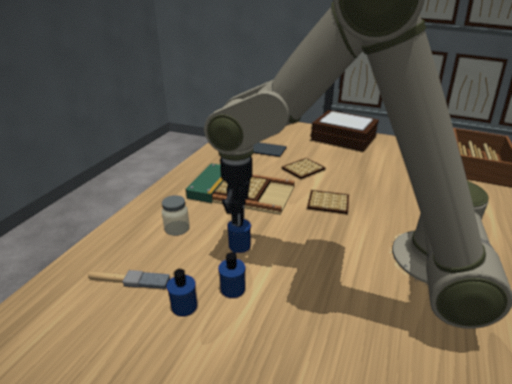

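```bash
python3 - <<'E'
from h import *
np.set_printoptions(precision=3,suppress=True)
env.movel([.492,.165,.20],vel=.12)
p=J(-.075,0,.20); env.movel(p,vel=.12)
env.movel(J(-.075,0,.125),vel=.08); env.pause(.3)
print(env.current_time(),ft(8)); snap('wrist','wrist7'); snap('side','side7'); snap('scene','scene7')
a=cv2.imread('pics/scene7.png')[100:290,110:290]; cv2.imwrite('pics/crop7.png',cv2.resize(a,None,fx=3,fy=3))
E
```

```text
32.125 [-0.089  0.002 -7.127]
```

View pics/wrist7.png

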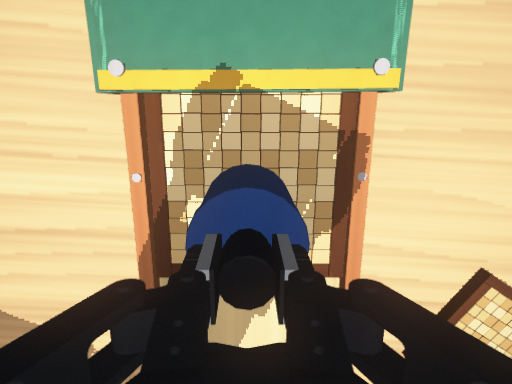

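View pics/crop7.png

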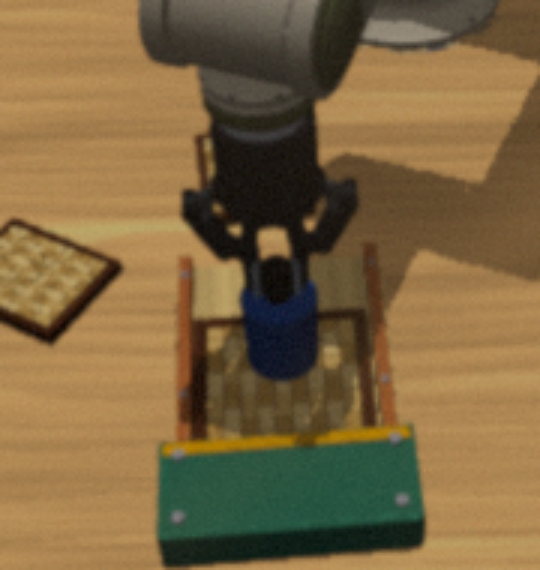

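The canister hangs upright over the centre of the open part of the panel, clear of the hood's yellow line (row 80). I'll lower it slowly.

```bash
python3 - <<'E'
from h import *
np.set_printoptions(precision=3,suppress=True)
r=env.movel(J(-.075,0,.103),vel=.015,force_limit=5)
print(r,env.current_eef_pos(),ft(8))
E
```

```text
True [ 0.602 -0.116  0.105] [-0.392 -1.101  6.976]
```

```bash
python3 - <<'E'
from h import *
np.set_printoptions(precision=3,suppress=True)
p=env.current_eef_pos(); p[2]+=.0007
env.movel(p,vel=.01); print(env.current_eef_pos(),ft(8))
env.gripper_open(); env.pause(.2)
p=env.current_eef_pos(); p[2]=.17; env.movel(p,vel=.1)
print(ft(8))
q=J(-.18,0,.24); env.movel(q,vel=.15); env.pause(.3)
print(env.current_time()); snap('wrist','wrist8'); snap('side','side8'); snap('scene','scene8')
for c in ('wrist','side'):
  for n in ('tin_a','panel'): print(c,n,[(np.round(d['xyz'],3).tolist(),round(d['confidence'],2)) for d in env.mark_of(n,c)])
E
```

```text
[ 0.602 -0.116  0.105] [-0.052 -0.07  -6.264]
[0.318 0.144 0.002]
37.0833
wrist tin_a [([0.6, -0.118, 0.025], 0.61)]
wrist panel [([0.325, -0.155, 0.005], 0.8), ([0.463, -0.353, 0.0], 0.79)]
side tin_a [([0.446, 0.303, -0.0], 0.92), ([0.602, -0.118, 0.024], 0.79), ([0.52, 0.389, 0.001], 0.73)]
side panel [([0.324, -0.156, 0.0], 0.98), ([0.465, -0.352, 0.002], 0.82), ([0.628, -0.116, 0.007], 0.76)]
```

View pics/wrist8.png

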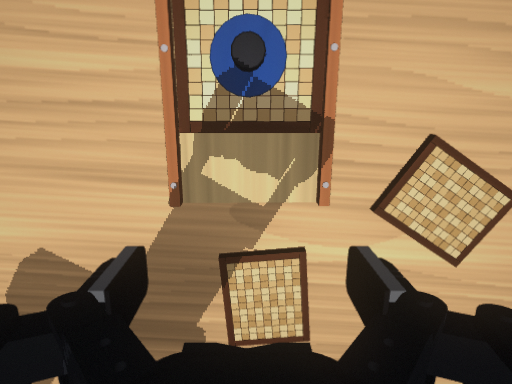

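View pics/side8.png

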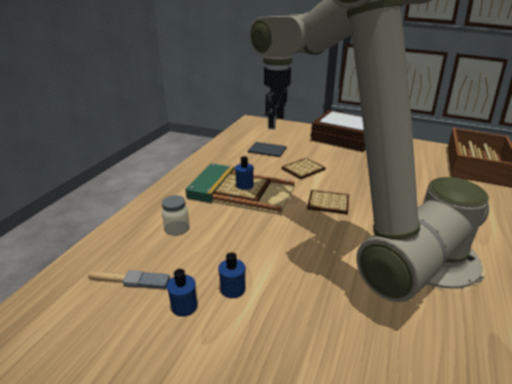

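```bash
python3 - <<'E'
from h import *
m=env.camera_model('wrist'); c,s=np.cos(TH),np.sin(TH)
def jj(p): d=p-O; return round(d[0]*c+d[1]*s,4),round(-d[0]*s+d[1]*c,4)
for uv in [(185,132),(250,132),(318,131)]: print(jj(unproj(m,uv,.026)))
print('edge expected px',proj(m,J(-.142,0,.026)), 'rail end',jj(unproj(m,(177,206),.024)))
print('knob',jj(unproj(m,(248,50),.13)),jj(unproj(m,(248,55),.096)))
E
```

```text
(np.float64(-0.1418), np.float64(0.0661))
(np.float64(-0.1418), np.float64(-0.0024))
(np.float64(-0.1408), np.float64(-0.0739))
edge expected px [247.69868515 132.24005803] rail end (np.float64(-0.2241), np.float64(0.0795))
knob (np.float64(-0.0766), np.float64(-0.0001)) (np.float64(-0.0755), np.float64(-0.0002))
```

The panel edge is still at jig x = -0.142 m and has not moved since I let go. The heavy canister's centre is at jig (-0.076, 0.000). I'm handing the job in.

```bash
python3 -c "
from h import *
env.close_job(); print(env.current_time())"
```

```text
the job is handed in; nothing more can be done
the job is handed in; nothing more can be done
```

I finished the job and handed it in at about 37 s of the 72 s allowed; no verdict was reported.

**Panel:** I pushed it with the shut fingers until the push force rose from about 0.6 N to 6.8 N, with its front edge about 38 mm past the hood's mouth. When I backed off slowly, it crept back only about 0.8 mm and stayed put. Its near edge read -142 mm in the jig frame both then and after I set the canister down.

**Canisters:** I lifted two of the three. Tin A at (0.448, 0.301) weighed about 3.0 N, so it is light, and I put it back upright on the bench. Tin B at (0.492, 0.165) weighed about 7.1 N (0.72 kg), so it is the heavy one. I left tin C untouched.

**Placing:** Tin B stands upright on the panel, about 24 mm behind its middle and on its centre line, clear of the hood. The last pictures show the two light canisters upright on the bench. The jar, brush and slate are where they were, and the arm is clear of everything.

**Readings that were off:**
- The force rose at about 0.9 N per mm, steeper than the 0.55 N/mm given for the spring. I put this down to friction and a 4 N downward push from the finger. I could not measure the remaining stop force directly; I infer it from the contact and the small creep back.
- My first push stopped early on the bump of first contact, and I continued in small steps.
- When the canister touched the panel, it bore on it with about 14 N, well under the 45 N limit. I eased that off before opening the gripper.

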